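Pack out a stepped fence with a ceramic spacer and hold the bar flush

ROBOT

A 6-joint arm with a two-finger parallel gripper is mounted at the origin on the work surface. World frame = base frame: x ahead of the robot, y to its left, z up, the work surface at z = 0. Lengths are in m, angles in degrees, forces in N, time in s.
With the tool pointing down it reaches from about 0.35 to 0.875 m from the base axis. Payload 4.2 kg.
Tool frame: the origin (TCP) lies midway between the tips of the shut fingers; the grasp point (between the pads) lies 19 mm behind it (r.grasp_offset is the distance from the TCP to the grasp point, in m); z points along the fingers, y is the direction in which the jaws open and shut (so a half turn about z gives the same grasp; the last joint's range is limited). The gripper opens to 87 mm and grips with 3 to 60 N. Pads are 19 mm wide; open, the fingers measure 117 mm over their backs; the gripper's body (75 mm by 190 mm) begins 51 mm behind the grasp point.
Start: joints at [14.817, 22.042, 0.453, 0, -68.411, -14.817], TCP at [0.625, 0, 0.223] pointing down, gripper open.
Joint ranges: [-179.83, 179.83], [-69.29, 118.12], [-61.27, 80.66], [-181.25, 117.63], [-171.15, -9.14], [-177.46, 177.46]. Speed limits (degrees/s): [159.86, 159.86, 180, 180, 180, 180].

INTERFACE

Orientations are given as a 3x3 rotation matrix whose columns are the frame's x, y, z axes.
In Python, from station import r gives the robot as it stands.
- The arm moves only by the shell command python3 -m crank 'ROWS'. ROWS is JSON, a list of rows, each a list of 3 entries, a list of its own where there are three numbers: the closure, from -1 (fully open) to 1 (shut), so that 0 is half open, then the shift along the tool's x, y, z as a fraction of full scale, then the turn, a rotation vector about the tool's x, y, z as a fraction of full scale. In form: [[fingers, [dx, dy, dz], [wx, wy, wz]], ...]. A call has 1 to 8 rows; each row shifts and turns the commanded pose from where the row before left it, along the tool's axes as they then stand; what a row does not reach is not made up. Full scale, the value 1, is 100 mm for a shift and 45 degrees for a turn. A row lasts 1/10 s, in which the tool goes at most 50 mm and 8.59 degrees, less where a joint would pass 70% of its speed; a pose out of reach is approached as far as the arm can. A call with a number of a shift or a turn outside -1 to 1 is refused whole. A call with a gripper value outside its range is refused whole. The fingers move at their own pace and stop on an object; the grip force is fixed at half the most. Time passes only in rows, so rows that do not move let the fingers close. It gives the time, the measured TCP pose, the force and the opening at its end, in the units of the state.
- r.sense(): the state, without advancing time (a new reading comes with each control period).
- r.capture(name): name is "scene" or "side" or "wrist"; returns a dict with "img" (420x560x3 uint8, blue, green, red), "fx", "fy", "cx", "cy" (pixels), "R" (3x3) and "t" (3): a world point X has camera coordinates R X + t. Camera axes: x right, y down, z forward; pixel columns grow to the right and rows downward; lengths in m; the calibration is good to about 2 mm. A picture is of the moment at which its call begins. There is no depth.
- r.finish_job(): hands the job in, once; it reports no verdict.
The state is a dict: "time_s": time; "joints": joint angles; "joint_velocities": joint speeds; "effort": joint torques, N m; "tcp_pos": TCP position; "ee_rot": TCP orientation; "wrist_force": force on the tool from outside, world axes, zero at the start; "moment": the same for the moment, N m; "gripper_width": opening from 0.0 (shut) to 1.0 (fully open).
Only numpy, scipy, OpenCV 4.12 (cv2) and the standard library are available. Lean on these libraries where they do the work, as an engineer would, in place of code of your own. Each camera call takes 0.05 s, during which the arm holds its last target.

TASK

On the bench a box-section aluminium bar lies just in front of a fence with two steel stops, one deep and one shallow, so that the gap behind the bar is wide at one end and narrow at the other. Gently pick up the brittle white ceramic spacer (grip it with less than 25 N), slide it down upright, its broad face to the stop, into the one gap that is wide enough, near the middle of that stop, until it stands on the bench, and let go of it. Then push the bar back until it is flush against both the spacer and the other stop, and finish while still holding it pressed there, firmly but not hard (about 15 N), leaving the other things on the bench alone.

Things in the scene. Friction and masses are not known exactly. Their poses are not given: they have to be found in the camera images.
- spacer_center (a point): Centre (half-way up, 32 mm above its underside) of the loose white ceramic spacer, a plain block standing upright on the bench: 16 mm thick along its own x, 36 mm wide along its own y, 64 mm tall along z; about 100 g. It stands to the left or the right of the fixture. The stops and the bar are only 30 mm tall, so 34 mm of the spacer stands out of the gap: grip it by this upper part (everything of the gripper more than 30 mm above its underside), across the 16 mm or the 36 mm.
- fence: Fixed steel fence on the bench, 230 mm long along its own y, 30 mm tall; origin on the bench surface at the middle of its front face; its x points away from the robot's side, into the fence (and a 10 mm high foot with two bolts, reaching to x = +70 mm). The two stops sit against the front face (x from 0 towards -x), at y = +55 mm and y = -55 mm; which is where varies.
- deep_stop: Fixed dark steel block against the fence, 104 mm along its own y, 30 mm tall, reaching 38 mm out from the fence; origin on the bench at the middle of its back face (the fence's front face); its x, y axes are those of the fence, so its working face is at its x = -38 mm. The gap between it and the bar is narrow, about 5 to 12 mm: the spacer does not fit.
- shallow_stop: Fixed dark steel block as the other stop, 104 mm along y, 30 mm tall, but reaching only 22 mm out from the fence; origin on the bench at the middle of its back face; its working face is at its x = -22 mm. The gap between it and the bar is about 21 to 28 mm: the 16 mm spacer fits here and makes this stop level with the deep one.
- bar: Loose box-section aluminium bar on the bench, 36 mm along its x, 230 mm along its y, 30 mm tall, 0.2 to 0.35 kg, smooth and lightly oiled (friction coefficient 0.2); origin at the centre of its underside, front face (robot side) at x = -18 mm, back face at x = +18 mm. Flush, its origin is at x = -56 mm in the fence frame, axes parallel. Push midway along, in line with the fence origin, at mid height.
- cap: Bystander: loose blue plastic cap, 60 mm diameter, 48 mm tall, on the side of the fixture where the spacer is not; origin at the centre of its underside. Leave alone.
- can: Bystander: loose plain white metal can, 60 mm diameter, 150 mm tall, beyond the right end of the fixture; origin at the centre of its underside. Leave alone.
- channel: Bystander: loose steel U-channel offcut, 120 x 50 x 38 mm, beyond the left end of the fixture; origin at the centre of its underside. Leave alone.
Not all that is in view belongs to the job. Leave any blue look-alike of the fence alone.

How it is judged:
By the outcome, as a careful person would: the job done as asked, in the order asked, and still so for the second after the job is handed in, while the arm keeps its last pose, push and grip.
It also fails if it takes over 67 s, if anything falls off the work surface, if the arm or the gripper's body presses on something with over 40 N, if the wrist force passes 120 N, or if a joint passes its speed limit or range.

## Working session

There is one attempt and no reset: what is moved stays moved. The work goes in short steps, Python scripts to look and compute and a shell command to move; the robot and the scene stay as the last step left them, time stands still between calls to the robot, and variables do not carry over. Pictures are saved under pics/ and viewed, and the job is handed in when it is done.

```bash
ls -la; mkdir -p pics; python3 - <<'E'
from station import r
import cv2
print(r.sense()); print([a for a in dir(r) if a[0]!='_'], r.grasp_offset)
for n in ["scene","side","wrist"]:
    c=r.capture(n); cv2.imwrite(f"pics/a_{n}.png",c["img"]); print(n,c["fx"],c["cx"],c["cy"],c["R"],c["t"])
E
```

```text
total 12
drwxr-xr-x  3 agent agent 4096 Dec  7 15:31 .
drwxr-xr-x 23 root  root  4096 Dec  7 15:31 ..
drwxr-xr-x  2 agent agent 4096 Dec  7 15:31 pics
{'time_s': 0.0, 'joints': array([ 1.48168546e+01,  2.20905828e+01,  3.78500376e-01, -2.81041504e-02,
       -6.84121789e+01, -1.48155983e+01]), 'joint_velocities': array([-0.02555088, -0.00065108,  0.04473863,  0.00602609,  0.04902623,
       -0.03346264]), 'effort': array([ 5.69075401e-04, -3.90661991e+01,  1.87403029e+01,  4.22001421e+00,
        1.09914420e-02, -1.81494070e-04]), 'tcp_pos': array([6.24382974e-01, 1.38120581e-05, 2.21455055e-01]), 'ee_rot': array([[-1.58912889e-04, -9.99997538e-01, -2.21325026e-03],
       [-9.99999981e-01,  1.59164862e-04, -1.13671642e-04],
       [ 1.14023634e-04,  2.21323215e-03, -9.99997544e-01]]), 'wrist_force': array([-0.24709358,  0.2053585 , -0.64158708]), 'moment': array([ 0.03316854, -0.05005801, -0.0506247 ]), 'gripper_width': 1.0031878544668489}
['PlanningError', 'capture', 'finish_job', 'grasp_offset', 'sense'] 0.0187
scene 412.33738784684255 282.76776166279797 215.51425287004264 [[-0.78316256  0.62179483  0.00525323]
 [ 0.42425784  0.54049911 -0.72654387]
 [-0.45460059 -0.56677323 -0.6871    ]] [ 0.42409094 -0.17755663  1.25490203]
side 491.92084188625176 277.74587395598667 215.0614961799862 [[ 0.90922823 -0.41627511  0.00436587]
 [-0.22942782 -0.50981217 -0.82912872]
 [ 0.34737142  0.75286558 -0.55904071]] [-0.48093935  0.16227192  1.00740072]
wrist 375.5048925100537 275.8587161766745 212.95630310232818 [[-9.99996237e-01 -6.30238116e-04  2.66993804e-03]
 [ 4.91645824e-05  9.68979431e-01  2.47141378e-01]
 [-2.74287296e-03  2.47140579e-01 -9.68975753e-01]] [ 0.62374072 -0.0298596   0.38929116]
```

View pics/a_scene.png

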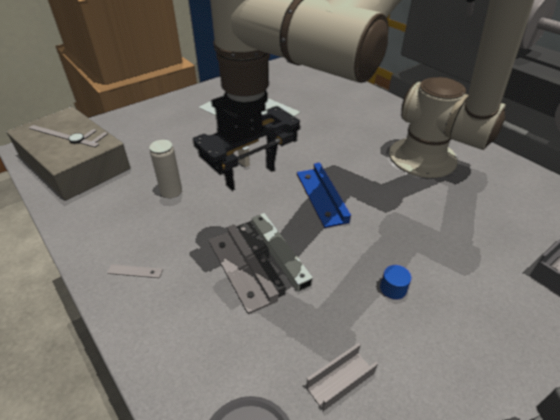

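View pics/a_side.png

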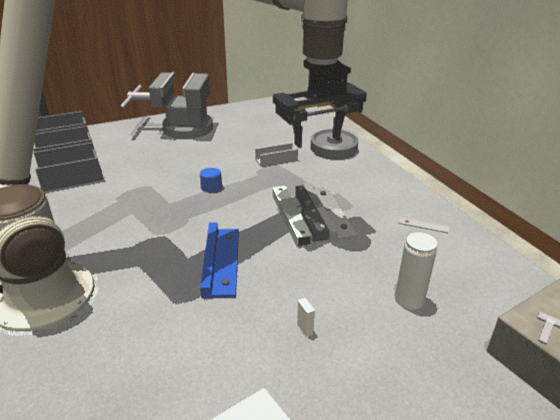

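View pics/a_wrist.png

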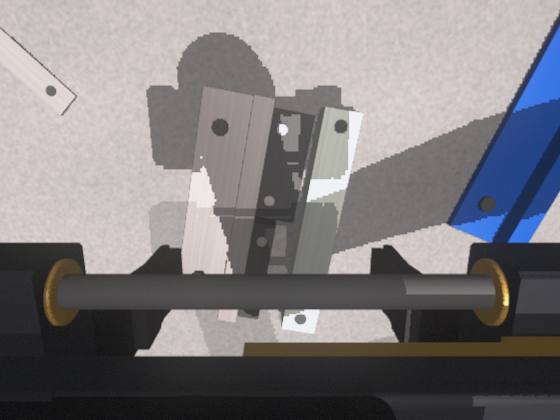

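```bash
cat > h.py <<'E'
import numpy as np, cv2
from station import r
def cap(n,name=None):
    c=r.capture(n)
    if name:
        cv2.imwrite(f"pics/{name}.png",c["img"]); np.savez(f"pics/{name}.npz",**c)
    return c
def load(name): return dict(np.load(f"pics/{name}.npz"))
def ray(c,u,v):
    d=np.array([(u-c["cx"])/c["fx"],(v-c["cy"])/c["fy"],1.]); R=np.asarray(c["R"]);t=np.asarray(c["t"])
    return -R.T@t, R.T@d
def plane(c,u,v,z):
    o,d=ray(c,u,v); return o+d*(z-o[2])/d[2]
def tri(obs):
    A=np.zeros((3,3));b=np.zeros(3)
    L=[]
    for c,u,v in obs:
        o,d=ray(c,u,v); d=d/np.linalg.norm(d); P=np.eye(3)-np.outer(d,d); A+=P;b+=P@o; L.append((o,P))
    X=np.linalg.solve(A,b); return X,[np.linalg.norm(P@(X-o)) for o,P in L]
def proj(c,X):
    p=np.asarray(c["R"])@np.asarray(X)+np.asarray(c["t"]); return np.array([c["fx"]*p[0]/p[2]+c["cx"],c["fy"]*p[1]/p[2]+c["cy"]])
def crop(c,x0,y0,x1,y1,k,name):
    cv2.imwrite(f"pics/{name}.png",cv2.resize(c["img"][y0:y1,x0:x1],None,fx=k,fy=k,interpolation=cv2.INTER_CUBIC))
E
python3 - <<'E'
from h import *
s=cap("side","s1"); c=cap("scene","c1"); w=cap("wrist","w1")
crop(s,250,170,390,345,4,"s1a"[:3]+"crop") 
crop(c,180,120,340,320,3,"c1crop")
for n,k in(("side",s),("scene",c),("wrist",w)): print(n,-k["R"].T@k["t"])
print(plane(s,308,335,0),plane(s,312,215,0.03))
E
```

```text
side [ 0.1245711  -0.87591221  0.69982204]
scene [0.97794114 0.54351653 0.73101265]
wrist [ 0.6249286  -0.06688666  0.38339541]
[ 0.44402976 -0.32136948  0.        ] [ 0.61703116 -0.00787773  0.03      ]
```

View pics/s1acrop.png

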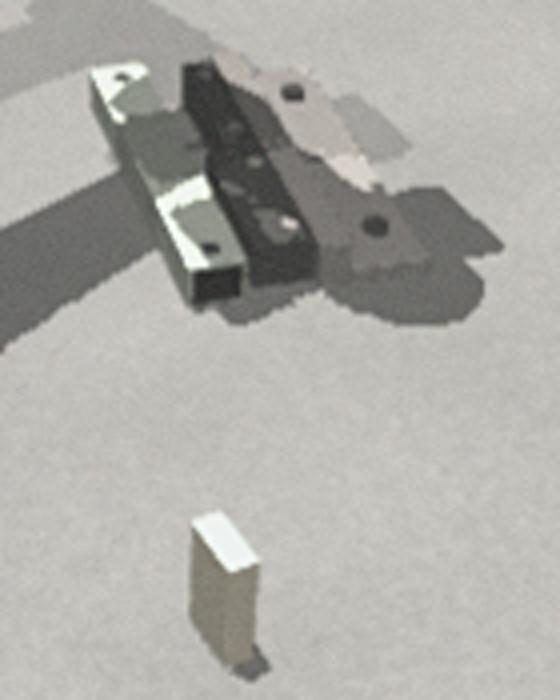

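View pics/c1crop.png

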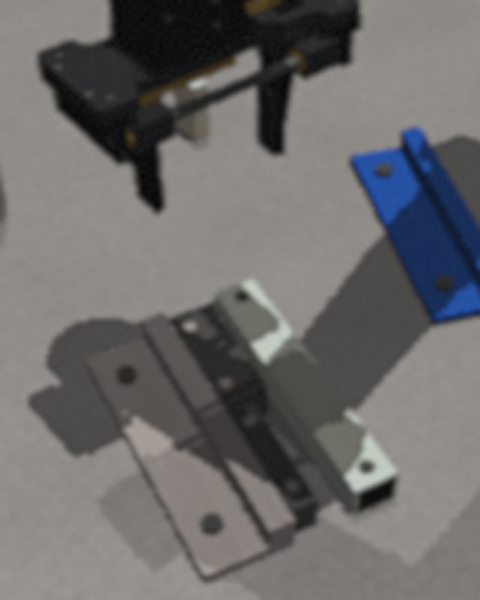

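```bash
python3 -m crank '[[-1,[-0.4,0,-0.2],[0,0,0]],[-1,[-0.4,0,0],[0,0,0]],[-1,[0,0,0],[0,0,0]],[-1,[0,0,0],[0,0,0]],[-1,[0,0,0],[0,0,0]]]'; python3 - <<'E'
from h import *
w=cap("wrist","w2")
crop(w,120,0,400,300,2,"w2crop")
E
```

```text
time_s: 0.8
tcp_pos: [0.6247, 0.0794, 0.2422]
ee_rot: [[-0.0, -1.0, -0.001], [-1.0, 0.0, -0.0], [0.0, 0.001, -1.0]]
wrist_force: [0.1, -0.3, 0.3]
gripper_width: 0.997
```

View pics/w2crop.png

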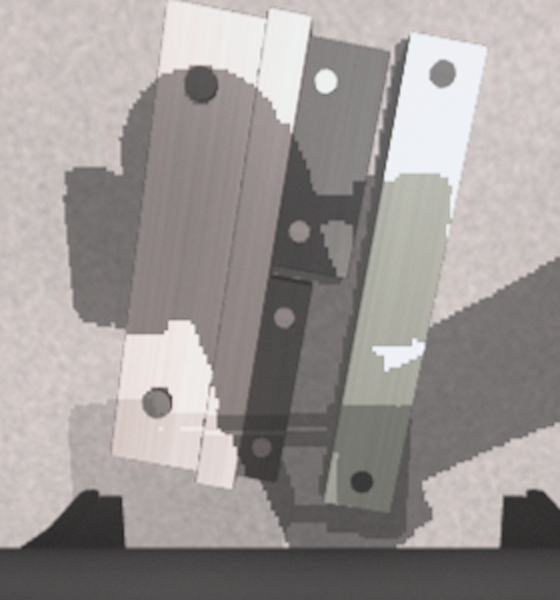

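```bash
python3 - <<'E'
from h import *
w=load("w2")
f=lambda u,v,z=.03: plane(w,u/2+120,v/2,z)[:2]
P=dict(F1=(312,14),F2=(236,490),Fb1=(268,10),Fb2=(198,483),D1=(388,50),D2=(343,283),D0=(312,36),B1=(410,33),B2=(487,46),B3=(390,513),B4=(323,502))
Q={k:f(*v) for k,v in P.items()}
for k,q in Q.items(): print(k,q.round(4))
d=lambda a,b:(np.linalg.norm(Q[a]-Q[b]).round(4), np.degrees(np.arctan2(*(Q[b]-Q[a])[::1])).round(2))
for a,b in [("F1","F2"),("Fb1","Fb2"),("B1","B4"),("B2","B3"),("B1","B2"),("B3","B4"),("D1","D2"),("D0","D1")]: print(a,b,d(a,b))
crop(w,230,0,380,130,5,"w2top"); crop(w,200,110,350,260,5,"w2bot")
E
```

```text
F1 [ 0.6242 -0.0837]
F2 [0.664  0.1425]
Fb1 [ 0.644  -0.0853]
Fb2 [0.6838 0.1386]
D1 [ 0.5896 -0.0689]
D2 [0.609  0.0356]
D0 [ 0.6242 -0.0747]
B1 [ 0.5798 -0.0759]
B2 [ 0.5446 -0.0706]
B3 [0.5828 0.1553]
B4 [0.6183 0.1491]
F1 F2 (np.float64(0.2296), np.float64(9.97))
Fb1 Fb2 (np.float64(0.2274), np.float64(10.07))
B1 B4 (np.float64(0.2283), np.float64(9.71))
B2 B3 (np.float64(0.2291), np.float64(9.61))
B1 B2 (np.float64(0.0356), np.float64(-81.35))
B3 B4 (np.float64(0.036), np.float64(99.87))
D1 D2 (np.float64(0.1062), np.float64(10.51))
D0 D1 (np.float64(0.0351), np.float64(-80.51))
```

View pics/w2top.png

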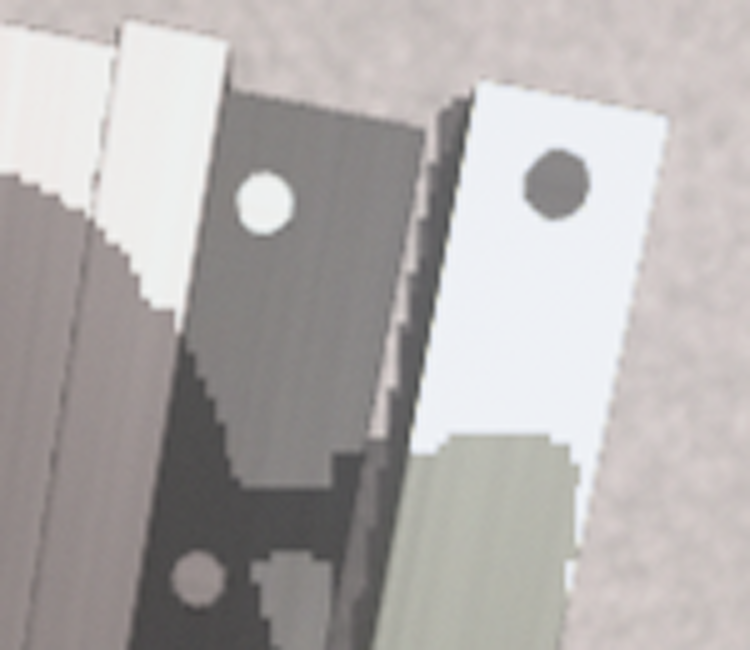

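View pics/w2bot.png

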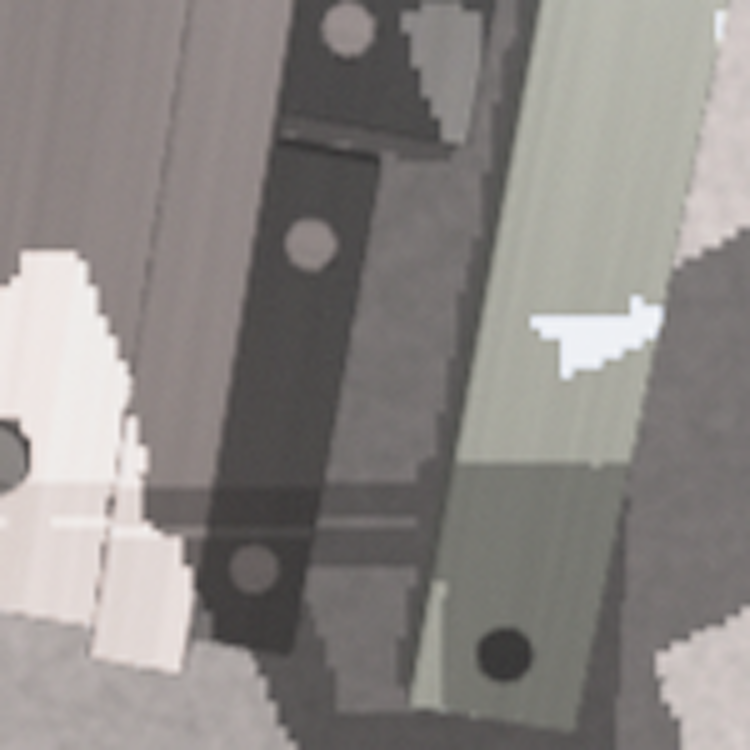

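```bash
python3 - <<'E'
from h import *
w=load("w2")
f=lambda u,v,z=.03: plane(w,u-.4,v-.4,z)[:2]
F1,F2=f(275.8,8.4),f(236.8,244.4)
O=(F1+F2)/2; y=(F2-F1)/np.linalg.norm(F2-F1); x=np.array([y[1],-y[0]])
print("O",O,"yaw",np.degrees(np.arctan2(x[1],x[0])))
for k,p in dict(F1=(275.8,8.4),F2=(236.8,244.4),B1=(325.4,16.4),B2=(363.6,24.4),B3=(315.6,256.4),B4=(282,250.6),D1=(315.4,25.6),D2=(292.6,140),S1=(276,141.6),S2=(258.4,240.6)).items():
    q=f(*p)-O; print(k,f(*p).round(4),"fence:",(q@x).round(4),(q@y).round(4))
s=load("s1"); c=load("c1")
# triangulate bar corner near (-y, robot side) & fence end for height check
sc=lambda a,b:(250+a/4-.4,170+b/4-.4); cc=lambda a,b:(180+a/3-.4,120+b/3-.4)
print("bar corner B2", tri([(s,*sc(190,266)),(w,363.2,24.0)]))
print("bar B3", tri([(c,*cc(354,484)),(w,315.2,256)]))
E
python3 -m crank '[[-1,[0.4,0.22,0],[0,0,0]],[-1,[0.4,0.22,0],[0,0,0]],[-1,[0.4,0.22,0],[0,0,0]],[-1,[0.4,0.22,0],[0,0,0]],[-1,[0.4,0.22,0],[0,0,0]],[-1,[0.4,0.22,0],[0,0,0]],[-1,[0.4,0.22,0],[0,0,0]],[-1,[0.4,0.22,0],[0,0,0]]]'; python3 -m crank '[[-1,[0,0,0],[0,0,0]],[-1,[0,0,0],[0,0,0]],[-1,[0,0,0],[0,0,0]],[-1,[0,0,0],[0,0,0]]]';python3 - <<'E'
from h import *
w=cap("wrist","w3");cap("scene","c3")
E
```

```text
O [0.64519307 0.02923793] yaw -10.33091282524636
F1 [ 0.6248 -0.0829] fence: 0.0 -0.114
F2 [0.6656 0.1413] fence: 0.0 0.114
B1 [ 0.5798 -0.0763] fence: -0.0454 -0.1156
B2 [ 0.5448 -0.0697] fence: -0.081 -0.1154
B3 [0.5826 0.1547] fence: -0.084 0.1122
B4 [0.6182 0.1482] fence: -0.0479 0.1122
D1 [ 0.5887 -0.0687] fence: -0.038 -0.1065
D2 [0.6083 0.0337] fence: -0.0371 -0.0022
S1 [0.6245 0.0353] fence: -0.0214 0.0022
S2 [0.6429 0.1372] fence: -0.0216 0.1058
bar corner B2 (array([ 0.54513081, -0.06997732,  0.02980216]), [np.float64(0.0003908890372929367), np.float64(0.00039088903729293746)])
bar B3 (array([0.59798756, 0.1467952 , 0.03018383]), [np.float64(0.016663732444666627), np.float64(0.016663732444666568)])
time_s: 1.65
tcp_pos: [0.4472, -0.2422, 0.2428]
ee_rot: [[-0.001, -1.0, 0.0], [-1.0, 0.001, -0.0], [0.0, -0.0, -1.0]]
wrist_force: [0.5, -0.9, -0.2]
gripper_width: 1.004
time_s: 2.05
tcp_pos: [0.4494, -0.2394, 0.2425]
ee_rot: [[0.001, -1.0, 0.0], [-1.0, -0.001, 0.0], [-0.0, -0.0, -1.0]]
wrist_force: [-0.1, 0.4, -0.6]
gripper_width: 0.997
```

View pics/w3.png

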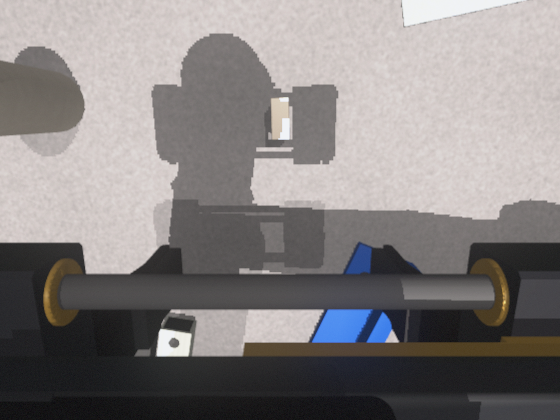

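View pics/c3.png

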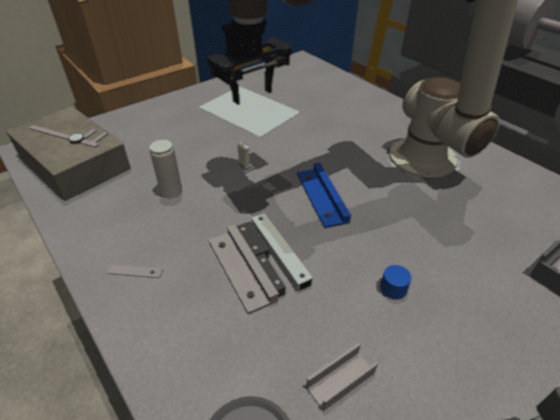

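```bash
python3 - <<'E'
from h import *
w=load("w3");c=load("c3");s=load("s1")
crop(w,240,70,320,160,6,"w3crop");crop(c,220,130,270,180,8,"c3crop");crop(s,290,290,330,345,8,"s3crop")
E
cd pics; python3 -c "
import cv2,numpy as np
a=[cv2.imread(f'{n}crop.png') for n in ('c3','s3')]
h=max(x.shape[0] for x in a);o=np.zeros((h,800,3),np.uint8);o[:400,:400]=a[0];o[:440,400:720]=a[1];cv2.imwrite('cs3.png',o)"
```

```text
(no output)
```

View pics/w3crop.png

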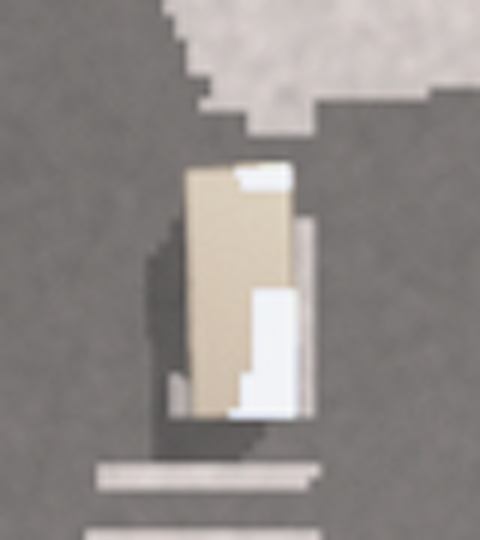

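View pics/cs3.png

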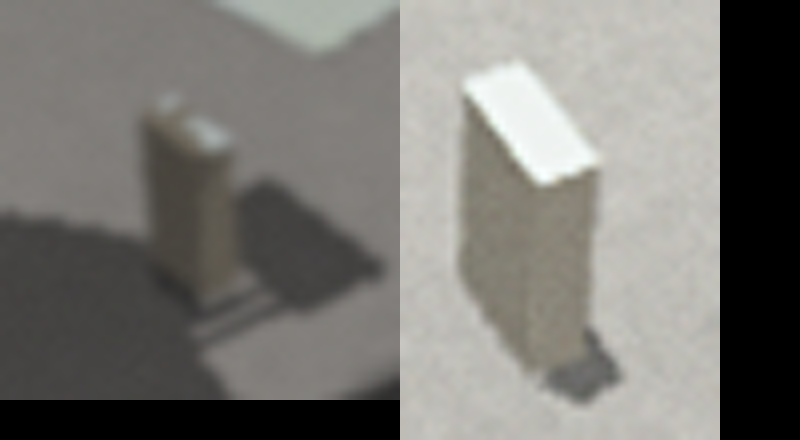

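```bash
python3 - <<'E'
from h import *
w=load("w3");s=load("s1")
W=np.array([(186,170),(292,162),(298,417),(192,417)])/6+[240,70]-.4
S=np.array([(62,88),(120,60),(200,160),(148,186)])/8+[290,290]-.4
print("top centre",tri([(w,*W.mean(0)),(s,*S.mean(0))]))
for n,c,P in(("w",w,W),("s",s,S)):
    q=np.array([plane(c,*p,.064)[:2] for p in P]); print(n,q.round(4).tolist(),q.mean(0))
    for i in range(4):
        d=q[(i+1)%4]-q[i]; print(np.linalg.norm(d).round(4),np.degrees(np.arctan2(d[1],d[0])).round(1))
E
```

```text
top centre (array([ 0.44576401, -0.30542854,  0.06217497]), [np.float64(7.239839322846428e-05), np.float64(7.239839322853037e-05)])
w [[0.4539, -0.3224], [0.4386, -0.3235], [0.4373, -0.2874], [0.453, -0.2873]] [ 0.44571631 -0.3051593 ]
0.0153 -175.8
0.0362 92.0
0.0157 0.1
0.0351 -88.6
s [[0.4354, -0.2902], [0.4518, -0.2875], [0.4534, -0.3236], [0.439, -0.326]] [ 0.44491883 -0.30683015]
0.0166 9.4
0.0362 -87.4
0.0146 -170.7
0.036 95.8
```

```bash
python3 -m crank '[[-0.15,[0.165,0.01,0.34],[0,0,0]],[-0.15,[0.165,0.01,0.34],[0,0,0]],[-0.15,[0.165,0.01,0.34],[0,0,0]],[-0.15,[0.165,0.01,0.34],[0,0,-0.045]],[-0.15,[0,0,0],[0,0,0]],[-0.15,[0,0,0],[0,0,0]],[-0.15,[0,0,0],[0,0,0]],[-0.15,[0,0,0],[0,0,0]]]';python3 - <<'E'
from h import *
s=cap("side","s4");c=cap("scene","c4");w=cap("wrist","w4")
crop(s,260,240,360,340,4,"s4crop");crop(c,195,90,295,190,4,"c4crop")
o=np.zeros((400,800,3),np.uint8);o[:,:400]=cv2.imread("pics/s4crop.png");o[:,400:]=cv2.imread("pics/c4crop.png");cv2.imwrite("pics/sc4.png",o)
st=r.sense()
t=st["tcp_pos"];print(t,proj(s,t),proj(c,t),proj(w,t),st["gripper_width"],proj(w,[.4455,-.3055,.064]))
E
```

```text
time_s: 2.95
tcp_pos: [0.4464, -0.3057, 0.1085]
ee_rot: [[0.037, -0.999, 0.004], [-0.999, -0.037, -0.001], [0.002, -0.004, -1.0]]
wrist_force: [0.6, -0.2, 0.3]
gripper_width: 0.577
[ 0.4456751  -0.30573728  0.10783174] [307.10165046 286.43487775] [241.77198319 132.41201661] [276.09924472 266.87250058] 0.5735258814753058 [276.50119056 237.86178389]
```

View pics/sc4.png

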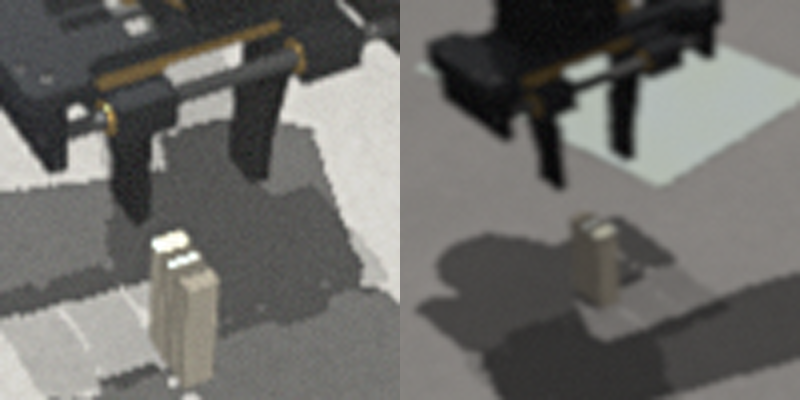

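View pics/w4.png

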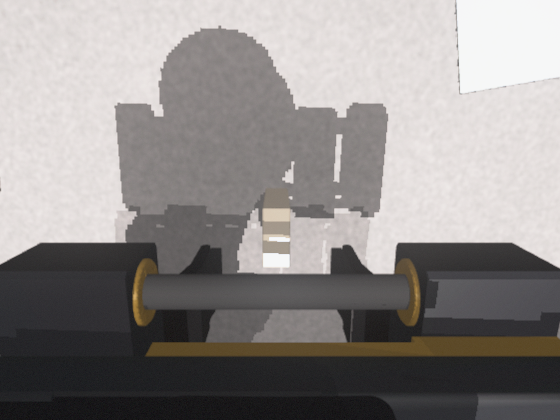

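```bash
python3 -m crank '[[-0.15,[0,0,0.35],[0,0,0]],[-0.1,[0,0,0.34],[0,0,0]],[0.1,[0,0,0],[0,0,0]],[0.3,[0,0,0],[0,0,0]],[0.4,[0,0,0],[0,0,0]],[0.45,[0,0,0],[0,0,0]],[0.45,[0,0,0],[0,0,0]],[0.45,[0,0,0],[0,0,0]]]';python3 - <<'E'
from h import *
s=cap("side","s5");c=cap("scene","c5");w=cap("wrist","w5")
crop(s,260,240,360,340,4,"s4crop");crop(c,195,90,295,190,4,"c4crop")
o=np.zeros((400,800,3),np.uint8);o[:,:400]=cv2.imread("pics/s4crop.png");o[:,400:]=cv2.imread("pics/c4crop.png");cv2.imwrite("pics/sc5.png",o)
st=r.sense();print(st["tcp_pos"],st["gripper_width"]*87)
E
```

```text
time_s: 3.9
tcp_pos: [0.4454, -0.3061, 0.0384]
ee_rot: [[0.035, -0.999, 0.001], [-0.999, -0.035, -0.001], [0.001, -0.001, -1.0]]
wrist_force: [-0.1, -0.8, -0.0]
gripper_width: 0.279
[ 0.44505151 -0.3060027   0.03781459] 24.21999380056307
```

View pics/sc5.png

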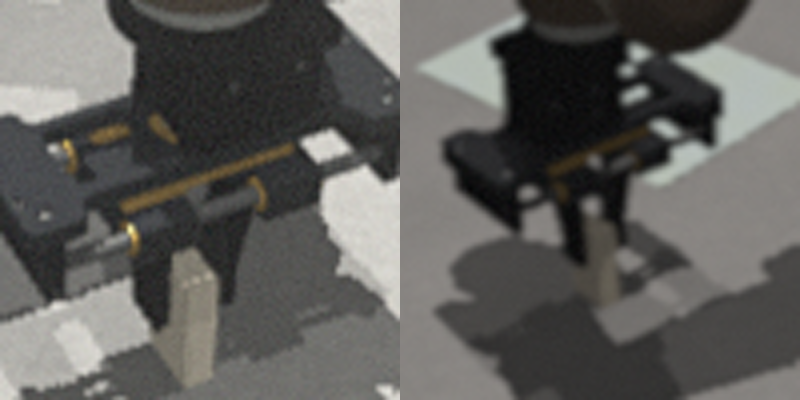

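```bash
python3 -m crank '[[0.55,[0,0,0],[0,0,0]],[0.58,[0,0,0],[0,0,0]],[0.6,[0,0,0],[0,0,0]],[0.61,[0,0,0],[0,0,0]],[0.61,[0,0,0],[0,0,0]]]'; python3 -m crank '[[0.62,[0,0,0],[0,0,0]],[0.62,[0,0,0],[0,0,0]]]';python3 -m crank '[[0.63,[0,0,0],[0,0,0]],[0.63,[0,0,0],[0,0,0]]]';python3 -m crank '[[0.64,[0,0,0],[0,0,0]],[0.64,[0,0,0],[0,0,0]]]'
```

```text
time_s: 4.55
tcp_pos: [0.4451, -0.306, 0.0375]
ee_rot: [[0.035, -0.999, 0.0], [-0.999, -0.035, -0.0], [0.0, -0.0, -1.0]]
wrist_force: [-0.2, 0.4, -0.0]
gripper_width: 0.198
time_s: 4.75
tcp_pos: [0.4451, -0.306, 0.0376]
ee_rot: [[0.035, -0.999, 0.0], [-0.999, -0.035, -0.0], [0.0, -0.0, -1.0]]
wrist_force: [0.6, 0.3, -0.2]
gripper_width: 0.19
time_s: 4.95
tcp_pos: [0.4451, -0.306, 0.0375]
ee_rot: [[0.035, -0.999, 0.0], [-0.999, -0.035, -0.0], [0.0, -0.0, -1.0]]
wrist_force: [0.3, 0.6, -0.5]
gripper_width: 0.183
time_s: 5.15
tcp_pos: [0.445, -0.306, 0.0375]
ee_rot: [[0.035, -0.999, 0.0], [-0.999, -0.035, -0.0], [0.0, -0.0, -1.0]]
wrist_force: [0.0, -0.7, -0.5]
gripper_width: 0.185
```

```bash
python3 -m crank '[[0.64,[0,0,-0.03],[0,0,0]],[0.64,[0,0,-0.03],[0,0,0]],[0.64,[0,0,-0.04],[0,0,0]],[0.64,[0,0,0],[0,0,0]],[0.64,[0,0,0],[0,0,0]],[0.64,[0,0,0],[0,0,0]]]';python3 - <<'E'
from h import *
s=cap("side","s6");c=cap("scene","c6")
crop(s,260,240,360,340,4,"s4crop");crop(c,195,90,295,190,4,"c4crop")
o=np.zeros((400,800,3),np.uint8);o[:,:400]=cv2.imread("pics/s4crop.png");o[:,400:]=cv2.imread("pics/c4crop.png");cv2.imwrite("pics/sc6.png",o)
E
```

```text
time_s: 5.75
tcp_pos: [0.4449, -0.3059, 0.0475]
ee_rot: [[0.035, -0.999, -0.0], [-0.999, -0.035, 0.0], [-0.0, 0.0, -1.0]]
wrist_force: [-0.6, -1.2, -1.0]
gripper_width: 0.183
```

View pics/sc6.png

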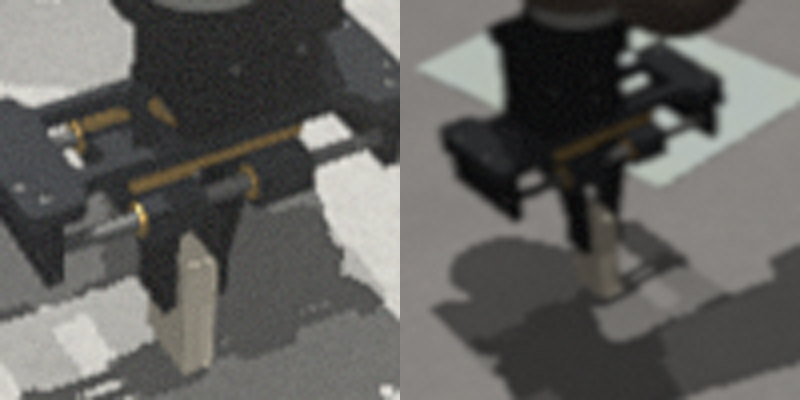

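```bash
python3 - <<'E'
from h import *
s=load("s5");s6=load("s6");a=s["img"];b=s6["img"]
print(proj(s,[.4455,-.3235,0])-proj(s,[.4455,-.3235,.01]))
# track patches: spacer bottom (crop 150-220, 340-395)->px
def tr(x0,y0,x1,y1):
    t=cv2.resize(a[y0:y1,x0:x1],None,fx=4,fy=4,interpolation=cv2.INTER_CUBIC); m=15
    w=cv2.resize(b[y0-m:y1+m,x0-m:x1+m],None,fx=4,fy=4,interpolation=cv2.INTER_CUBIC)
    R=cv2.matchTemplate(w,t,cv2.TM_CCOEFF_NORMED); _,v,_,l=cv2.minMaxLoc(R); print(v,(l[0]/4-m),(l[1]/4-m))
tr(298,322,318,340); tr(300,300,318,318); tr(286,294,298,304); tr(288,290,306,310); tr(300,298,318,340); tr(262,285,300,310);tr(315,270,335,290)
E
```

```text
[-0.21628169  3.7295359 ]
0.8398891687393188 0.0 -3.0
0.8779441118240356 0.25 -3.5
0.9679881930351257 2.0 -4.75
0.9697976112365723 2.0 -4.75
0.9034825563430786 0.25 -3.5
0.794623851776123 0.25 -4.0
0.9355422854423523 -2.0 -3.25
```

```bash
python3 -m crank '[[0.645,[0,0,0],[0,0,0]],[0.645,[0,0,-0.08],[0,0,0]],[0.645,[0,0,-0.16],[0,0,0]],[0.645,[0,0,-0.25],[0,0,0]],[0.645,[0,0,-0.25],[0,0,0]],[0.645,[0,0,-0.16],[0,0,0]],[0.645,[0,0,-0.08],[0,0,0]],[0.645,[0,0,0],[0,0,0]]]';python3 - <<'E'
from h import *
s=cap("side","s7");c=cap("scene","c7")
crop(s,260,210,360,310,4,"s4crop");crop(c,195,70,295,170,4,"c4crop")
o=np.zeros((400,800,3),np.uint8);o[:,:400]=cv2.imread("pics/s4crop.png");o[:,400:]=cv2.imread("pics/c4crop.png");cv2.imwrite("pics/sc7.png",o)
E
```

```text
time_s: 6.65
tcp_pos: [0.4456, -0.3062, 0.1469]
ee_rot: [[0.035, -0.999, 0.003], [-0.999, -0.035, -0.001], [0.001, -0.003, -1.0]]
wrist_force: [-0.3, 0.0, -0.7]
gripper_width: 0.18
```

View pics/sc7.png

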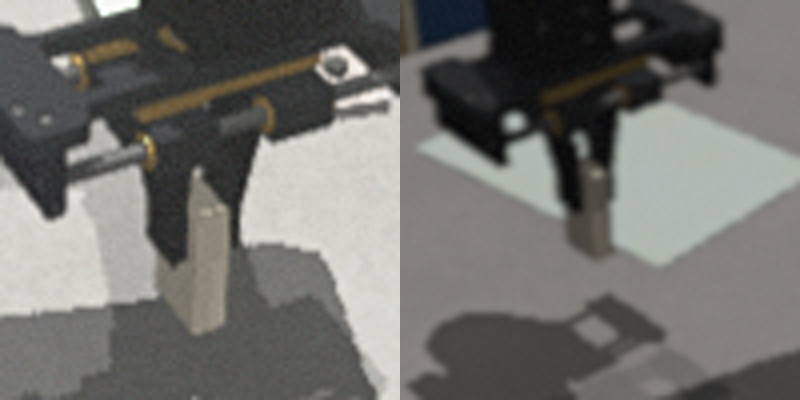

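```bash
python3 - <<'E'
from h import *
s=load("s5")
for z in(0,.010,.1094,.105,.1): print(z,proj(s,[.4378,-.3238,z]),proj(s,[.4537,-.3232,z]))
for n,y in (("s5",320),("s6",318),("s7",275)):
    crop(load(n),292,y,322,y+30,8,"t"+n)
o=np.hstack([cv2.imread(f"pics/t{n}.png") for n in("s5","s6","s7")]);cv2.imwrite("pics/t.png",o)
E
```

```text
0 [305.63259814 336.95659704] [313.03441096 334.05616051]
0.01 [305.82749157 333.22385312] [313.27320272 330.33006252]
0.1094 [307.90337921 293.4649085 ] [315.8154895  290.66031149]
0.105 [307.80579432 295.33392692] [315.69602805 292.5243836 ]
0.1 [307.69558016 297.44483056] [315.56110038 294.62979013]
```

View pics/t.png

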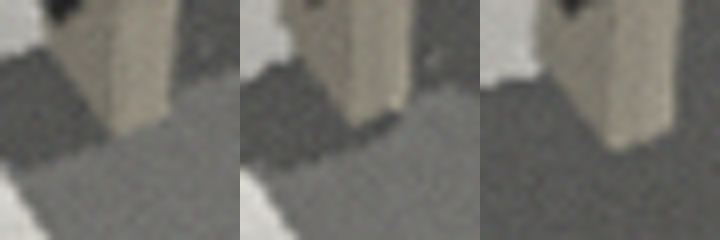

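```bash
python3 -m crank '[[0.645,[-0.12,-0.06,0],[0,0,0]],[0.645,[-0.2,-0.1,0],[0,0,0]],[0.645,[-0.28,-0.14,0],[0,0,0]],[0.645,[-0.28,-0.14,0],[0,0,0]],[0.645,[-0.28,-0.14,0],[0,0,0]],[0.645,[-0.28,-0.14,0],[0,0,0]],[0.645,[-0.28,-0.14,0],[0,0,0]],[0.645,[-0.28,-0.14,0],[0,0,0]]]';python3 -m crank '[[0.645,[-0.28,-0.13,0],[0,0,0]],[0.645,[-0.28,-0.13,0],[0,0,0]],[0.645,[-0.28,-0.13,0],[0,0,0]],[0.645,[-0.28,-0.13,0],[0,0,0]],[0.645,[-0.28,-0.13,0],[0,0,0]],[0.645,[-0.28,-0.13,0],[0,0,0]],[0.645,[-0.2,-0.1,0],[0,0,0]],[0.645,[-0.12,-0.06,0],[0,0,0]]]';python3 -m crank '[[0.645,[0,0,0],[0,0,0.04]],[0.645,[0,0,0],[0,0,0.06]],[0.645,[0,0,0],[0,0,0.07]],[0.645,[0,0,0],[0,0,0.06]],[0.645,[0,0,0],[0,0,0.04]],[0.645,[0,0,0],[0,0,0]],[0.645,[0,0,0],[0,0,0]],[0.645,[0,0,0],[0,0,0]]]'
```

```text
time_s: 7.55
tcp_pos: [0.5377, -0.1007, 0.1444]
ee_rot: [[0.036, -0.999, -0.002], [-0.999, -0.036, -0.0], [-0.0, 0.002, -1.0]]
wrist_force: [1.0, -0.6, -0.9]
gripper_width: 0.182
time_s: 8.35
tcp_pos: [0.6246, 0.1028, 0.144]
ee_rot: [[0.037, -0.999, -0.002], [-0.999, -0.037, -0.001], [0.001, 0.002, -1.0]]
wrist_force: [-0.4, 0.1, -1.1]
gripper_width: 0.183
time_s: 9.15
tcp_pos: [0.6245, 0.1006, 0.1452]
ee_rot: [[-0.175, -0.984, -0.001], [-0.984, 0.175, -0.0], [0.0, 0.001, -1.0]]
wrist_force: [0.1, 0.7, -0.7]
gripper_width: 0.179
```

```bash
python3 -m crank '[[0.645,[0.05,0,0.1],[0,0,0]],[0.645,[0.067,0.01,0.15],[0,0,0]],[0.645,[0,0,0.15],[0,0,0]],[0.645,[0,0,0.1],[0,0,0]],[0.645,[0,0,0.07],[0,0,0]],[0.645,[0,0,0],[0,0,0]],[0.645,[0,0,0],[0,0,0]],[0.645,[0,0,0],[0,0,0]]]';python3 - <<'E'
from h import *
s=cap("side","s8");c=cap("scene","c8");w=cap("wrist","w8")
crop(s,250,150,370,260,5,"s8crop");crop(c,200,150,340,310,4,"c8crop")
E
```

```text
time_s: 9.95
tcp_pos: [0.6223, 0.0896, 0.0893]
ee_rot: [[-0.175, -0.984, 0.002], [-0.984, 0.175, 0.0], [-0.001, -0.001, -1.0]]
wrist_force: [0.6, 0.3, -0.6]
gripper_width: 0.186
```

View pics/s8crop.png

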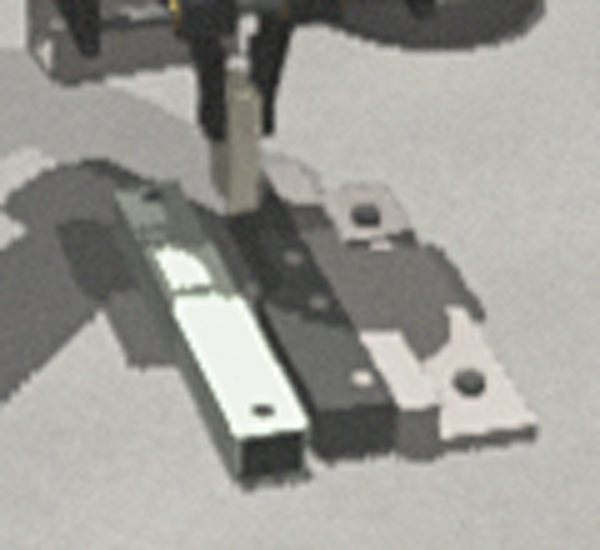

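View pics/c8crop.png

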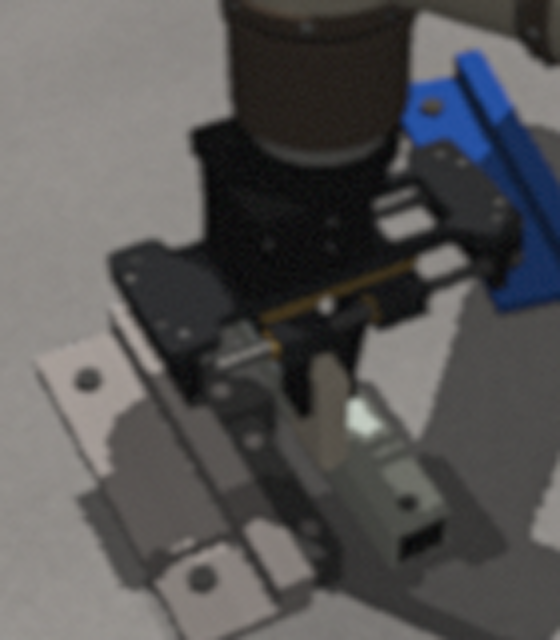

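View pics/w8.png

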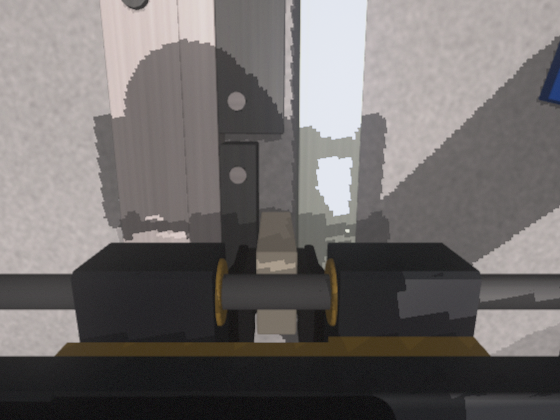

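```bash
python3 - <<'E'
from h import *
w=load("w8"); crop(w,200,120,340,270,5,"w8crop")
E
```

View pics/w8crop.png

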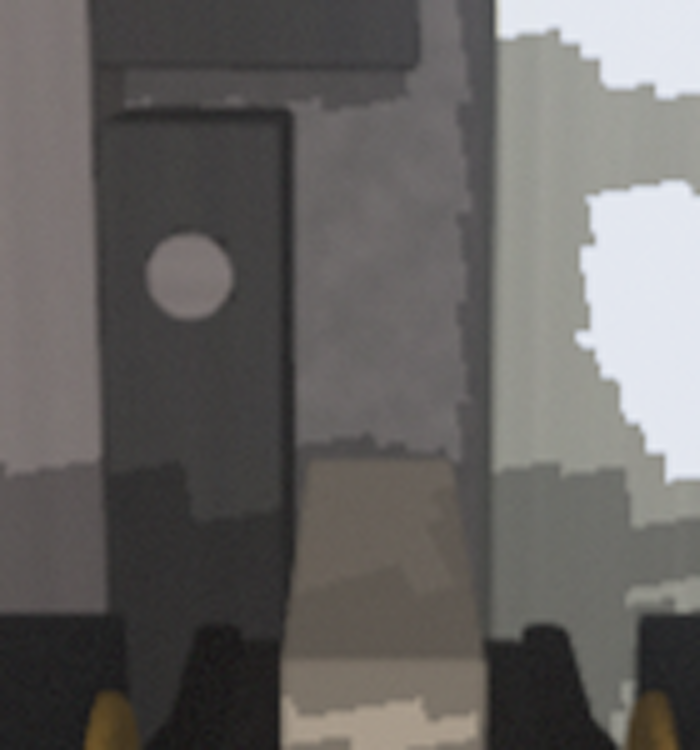

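```bash
python3 - <<'E'
from h import *
w=load("w8"); 
x=np.array([.9845,-.1754]);y=np.array([.1754,.9845]);O=np.array([.6447,.0293])
def fr(a,b,z): q=plane(w,200+a/5-.4,120+b/5-.4,z)[:2]-O; return (q@x*1e3).round(1),(q@y*1e3).round(1)
print("fence",fr(88,20,.03),fr(106,600,.03))
print("stop",fr(288,110,.03),fr(293,500,.03),"bar",fr(495,60,.03),fr(490,600,.03))
print("deep",fr(418,30,.03), "sp top",fr(282,658,.1145),fr(487,658,.1145))
for z in(.05,.0515): print("sp",fr(307,458,z),fr(452,458,z))
print(r.sense()["tcp_pos"])
E
```

```text
fence (np.float64(0.6), np.float64(-8.0)) (np.float64(1.0), np.float64(61.7))
stop (np.float64(-22.1), np.float64(2.1)) (np.float64(-22.2), np.float64(48.9)) bar (np.float64(-46.0), np.float64(-3.6)) (np.float64(-46.4), np.float64(61.7))
deep (np.float64(-37.1), np.float64(-6.9)) sp top (np.float64(-25.4), np.float64(38.2)) (np.float64(-41.1), np.float64(38.2))
sp (np.float64(-24.8), np.float64(38.6)) (np.float64(-40.8), np.float64(38.6))
sp (np.float64(-24.9), np.float64(38.2)) (np.float64(-40.7), np.float64(38.2))
[0.62203028 0.08945593 0.08918751]
```

```bash
python3 -m crank '[[0.645,[0.012,0.008,0.08],[0,0,0]],[0.645,[0,0,0.12],[0,0,0]],[0.645,[0,0,0.12],[0,0,0]],[0.645,[0,0,0.1],[0,0,0]],[0.645,[0,0,0.05],[0,0,0]],[0.645,[0,0,0],[0,0,0]],[0.645,[0,0,0],[0,0,0]],[0.645,[0,0,0],[0,0,0]]]'
```

```text
time_s: 10.9
tcp_pos: [0.6212, 0.0884, 0.0421]
ee_rot: [[-0.176, -0.984, 0.001], [-0.984, 0.176, 0.0], [-0.001, -0.001, -1.0]]
wrist_force: [0.0, 0.5, -0.8]
gripper_width: 0.185
```

```bash
python3 -m crank '[[0.645,[0,0,0.02],[0,0,0]],[0.645,[0,0,0],[0,0,0]],[0.645,[0,0,0],[0,0,0]]]';python3 -m crank '[[0.645,[0,0,0.01],[0,0,0]],[0.645,[0,0,0],[0,0,0]],[0.645,[0,0,0],[0,0,0]]]';python3 -m crank '[[0.645,[0,0,0.01],[0,0,0]],[0.645,[0,0,0],[0,0,0]],[0.645,[0,0,0],[0,0,0]]]'
```

```text
time_s: 11.2
tcp_pos: [0.6207, 0.0883, 0.0397]
ee_rot: [[-0.176, -0.984, 0.0], [-0.984, 0.176, 0.0], [-0.0, -0.0, -1.0]]
wrist_force: [1.4, -1.0, -0.8]
gripper_width: 0.182
time_s: 11.5
tcp_pos: [0.6207, 0.0883, 0.0385]
ee_rot: [[-0.176, -0.984, -0.0], [-0.984, 0.176, 0.0], [-0.0, 0.0, -1.0]]
wrist_force: [0.1, 0.0, -1.1]
gripper_width: 0.181
time_s: 11.8
tcp_pos: [0.6208, 0.0882, 0.0376]
ee_rot: [[-0.176, -0.984, 0.0], [-0.984, 0.176, 0.0], [-0.0, -0.0, -1.0]]
wrist_force: [-0.5, 0.3, -0.2]
gripper_width: 0.179
```

```bash
python3 -m crank '[[0.645,[0,0,0.005],[0,0,0]],[0.645,[0,0,0],[0,0,0]],[0.645,[0,0,0],[0,0,0]]]';python3 -m crank '[[0.645,[0,0,0.005],[0,0,0]],[0.645,[0,0,0],[0,0,0]],[0.645,[0,0,0],[0,0,0]]]'
```

```text
time_s: 12.1
tcp_pos: [0.6208, 0.0883, 0.0375]
ee_rot: [[-0.176, -0.984, 0.0], [-0.984, 0.176, -0.0], [-0.0, -0.0, -1.0]]
wrist_force: [-0.6, 0.1, 3.6]
gripper_width: 0.182
time_s: 12.4
tcp_pos: [0.6209, 0.0882, 0.0375]
ee_rot: [[-0.175, -0.984, 0.001], [-0.984, 0.175, -0.0], [-0.0, -0.001, -1.0]]
wrist_force: [-1.6, 1.2, 5.6]
gripper_width: 0.183
```

```bash
python3 -m crank '[[0.64,[0,0,-0.005],[0,0,0]],[0.63,[0,0,0],[0,0,0]],[0.62,[0,0,0],[0,0,0]],[0.6,[0,0,0],[0,0,0]],[0.5,[0,0,0],[0,0,0]],[0.35,[0,0,0],[0,0,0]],[0.3,[0,0,0],[0,0,0]],[0.3,[0,0,0],[0,0,0]]]';python3 -m crank '[[0.3,[0,0,-0.1],[0,0,0]],[0.3,[0,0,-0.3],[0,0,0]],[0.3,[0,0,-0.3],[0,0,0]],[0.3,[0,0,-0.3],[0,0,0]],[0.3,[0,0,0],[0,0,0]],[0.3,[0,0,0],[0,0,0]],[0.3,[0,0,0],[0,0,0]]]';python3 - <<'E'
from h import *
s=cap("side","s9");c=cap("scene","c9");w=cap("wrist","w9")
crop(s,250,150,370,260,5,"s9crop");crop(w,150,60,390,300,3,"w9crop")
E
```

```text
time_s: 13.2
tcp_pos: [0.6207, 0.0882, 0.037]
ee_rot: [[-0.176, -0.984, -0.0], [-0.984, 0.176, 0.0], [0.0, 0.0, -1.0]]
wrist_force: [-1.1, -0.6, -0.0]
gripper_width: 0.339
time_s: 13.9
tcp_pos: [0.6199, 0.0881, 0.1364]
ee_rot: [[-0.176, -0.984, -0.002], [-0.984, 0.176, -0.0], [0.0, 0.002, -1.0]]
wrist_force: [-0.1, 0.2, 0.1]
gripper_width: 0.351
```

View pics/s9crop.png

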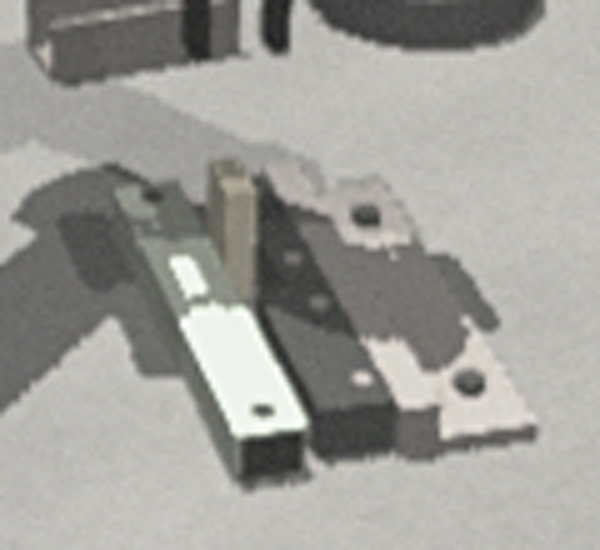

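View pics/w9crop.png

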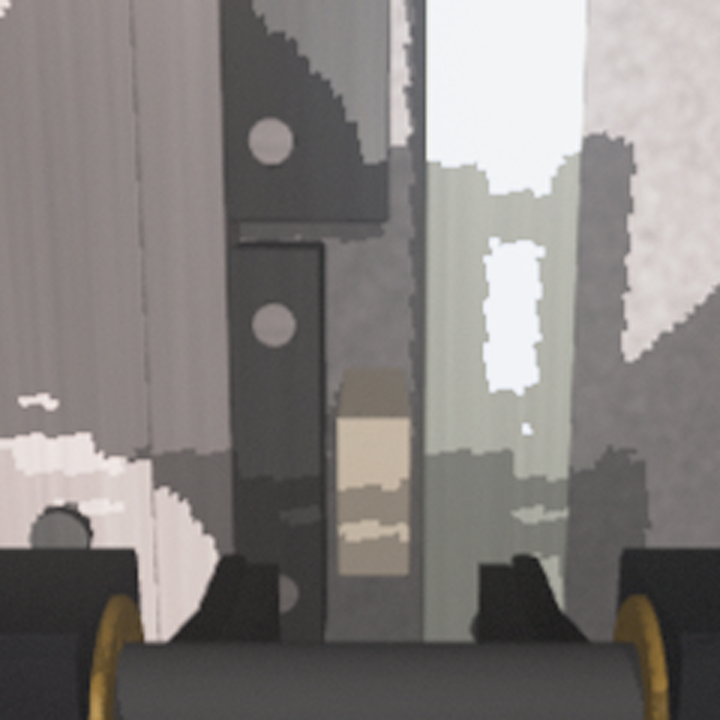

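```bash
python3 - <<'E'
from h import *
print(r.sense()["joints"])
c=load("c3");s=load("s1")
for p in [(299,172),(319,164),(349,217),(328,223)]: print("blue scene",plane(c,*p,0)[:2],plane(c,*p,.04)[:2])
for p in [(202,295),(238,296),(210,223),(239,230)]: print("blue side",plane(s,*p,0)[:2])
print("blue top far/near heights", tri([(c,319,164),(s,203,264)]))
print("can",plane(s,412,303,0))
E
```

```text
[ 2.28596837e+01  2.62170179e+01 -6.02880303e+00 -9.08274073e-03
 -5.78917751e+01 -3.29860502e+01]
blue scene [ 0.34278521 -0.17445543] [ 0.37754006 -0.135169  ]
blue scene [ 0.27078819 -0.16761224] [ 0.30948262 -0.12870026]
blue scene [0.36366324 0.05012644] [0.39727568 0.07712406]
blue scene [0.42129889 0.03290249] [0.45175758 0.06084258]
blue side [ 0.29597314 -0.13611427]
blue side [ 0.36209039 -0.16924845]
blue side [0.39136364 0.10351546]
blue side [0.44635784 0.04611443]
blue top far/near heights (array([ 0.31649421, -0.11308983,  0.05499478]), [np.float64(0.006605728240488864), np.float64(0.006605728240488998)])
can [ 0.67416777 -0.3326419   0.        ]
```

```bash
python3 - <<'E'
from h import *
s=load("s9");c=load("c9");crop(s,180,200,270,310,5,"blue")
E
```

```text
(no output)
```

View pics/blue.png

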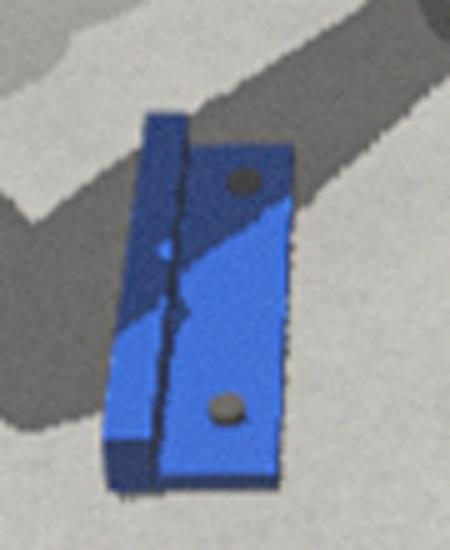

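```bash
python3 -m crank '[[0.6,[0.18,0.275,0],[0,0,0]],[1,[0.18,0.275,0],[0,0,0]],[1,[0.18,0.275,0],[0,0,0]],[1,[0,0,0],[0,0,-0.18]],[1,[0,0,0],[0,0,-0.18]],[1,[0,0,0],[0,0,-0.18]],[1,[0,0,0],[0,0,-0.18]],[1,[0,0,0],[0,0,-0.18]]]';python3 -m crank '[[1,[0,0,0],[0,0,-0.18]],[1,[0,0,0],[0,0,-0.18]],[1,[0,0,0],[0,0,-0.18]],[1,[0,0,0],[0,0,-0.18]],[1,[0,0,0],[0,0,-0.18]],[1,[0,0,0],[0,0,-0.18]],[1,[0,0,0],[0,0,-0.02]],[1,[0,0,0],[0,0,0]]]'; python3 -m crank '[[1,[0,0,0],[0,0,0]],[1,[0,0,0],[0,0,0]]]'
```

```text
time_s: 14.85
tcp_pos: [0.5297, 0.0494, 0.1364]
ee_rot: [[0.511, -0.86, -0.001], [-0.86, -0.511, -0.001], [-0.0, 0.001, -1.0]]
wrist_force: [0.4, 0.4, 0.0]
gripper_width: 0.001
time_s: 15.65
tcp_pos: [0.5298, 0.0495, 0.1366]
ee_rot: [[0.984, -0.178, -0.001], [-0.178, -0.984, -0.0], [-0.001, 0.001, -1.0]]
wrist_force: [0.3, -0.3, -0.5]
gripper_width: 0.008
time_s: 15.85
tcp_pos: [0.5299, 0.0496, 0.1369]
ee_rot: [[0.984, -0.177, -0.0], [-0.177, -0.984, -0.0], [-0.0, 0.0, -1.0]]
wrist_force: [0.1, -0.7, 0.5]
gripper_width: 0.006
```

```bash
python3 -m crank '[[1,[0,0,0.3],[0,0,0]],[1,[0,0,0.4],[0,0,0]],[1,[0,0,0.35],[0,0,0]],[1,[0,0,0.15],[0,0,0]],[1,[0,0,0.09],[0,0,0]],[1,[0,0,0],[0,0,0]],[1,[0,0,0],[0,0,0]],[1,[0,0,0],[0,0,0]]]';python3 - <<'E'
from h import *
s=cap("side","s10");c=cap("scene","c10");w=cap("wrist","w10")
crop(s,230,120,350,260,4,"s10crop");crop(c,220,170,350,310,4,"c10crop")
E
```

```text
time_s: 16.65
tcp_pos: [0.531, 0.05, 0.0093]
ee_rot: [[0.984, -0.176, 0.003], [-0.176, -0.984, 0.001], [0.002, -0.001, -1.0]]
wrist_force: [1.1, -0.1, -0.1]
gripper_width: 0.008
```

View pics/s10crop.png

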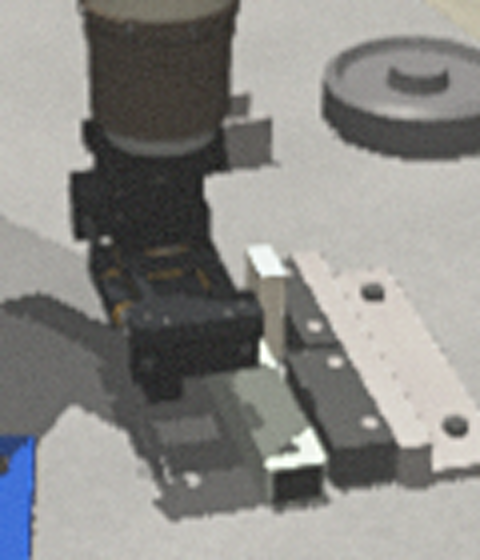

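View pics/c10crop.png

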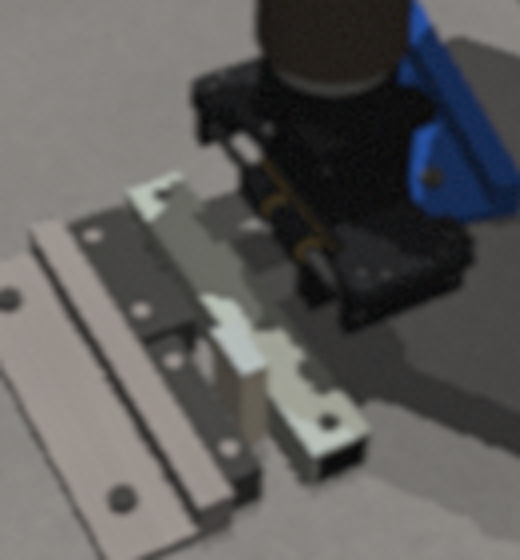

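View pics/w10.png

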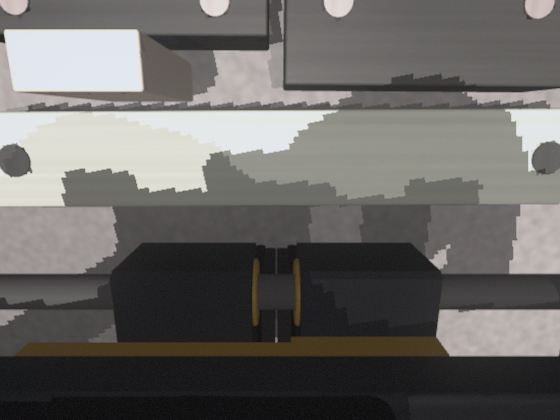

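```bash
python3 -m crank '[[1,[0.08,0,0.01],[0,0,0]],[1,[0.06,0,0],[0,0,0]],[1,[0,0,0],[0,0,0]],[1,[0,0,0],[0,0,0]]]';python3 -m crank '[[1,[0.03,0,0],[0,0,0]],[1,[0.03,0,0],[0,0,0]],[1,[0,0,0],[0,0,0]]]';python3 -m crank '[[1,[0.03,0,0],[0,0,0]],[1,[0,0,0],[0,0,0]],[1,[0,0,0],[0,0,0]]]';python3 - <<'E'
from h import *
cap("wrist","w11")
E
```

```text
time_s: 17.2
tcp_pos: [0.5439, 0.047, 0.0069]
ee_rot: [[0.984, -0.176, -0.0], [-0.176, -0.984, -0.0], [-0.0, 0.0, -1.0]]
wrist_force: [0.0, -0.7, 0.2]
gripper_width: 0.007
time_s: 17.5
tcp_pos: [0.5501, 0.0461, 0.0071]
ee_rot: [[0.984, -0.176, 0.0], [-0.176, -0.984, 0.0], [0.0, -0.0, -1.0]]
wrist_force: [-0.1, 0.1, -0.2]
gripper_width: 0.004
time_s: 17.8
tcp_pos: [0.5526, 0.0455, 0.007]
ee_rot: [[0.984, -0.176, -0.0], [-0.176, -0.984, -0.0], [-0.0, 0.0, -1.0]]
wrist_force: [0.1, -0.1, -0.1]
gripper_width: 0.01
```

View pics/w11.png

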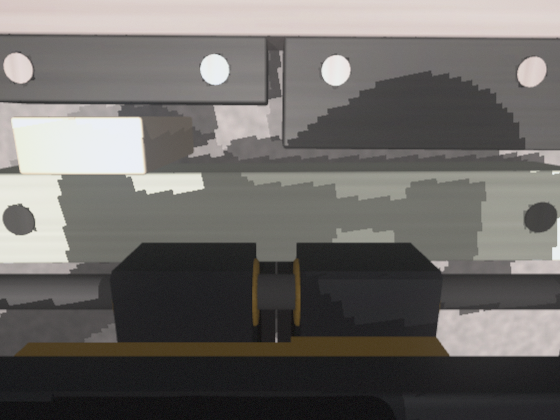

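```bash
python3 -m crank '[[1,[0.02,0,0],[0,0,0]],[1,[0,0,0],[0,0,0]],[1,[0.02,0,0],[0,0,0]],[1,[0,0,0],[0,0,0]]]';python3 -m crank '[[1,[0.02,0,0],[0,0,0]],[1,[0,0,0],[0,0,0]],[1,[0,0,0],[0,0,0]]]';python3 -m crank '[[1,[0.01,0,0],[0,0,0]],[1,[0,0,0],[0,0,0]],[1,[0,0,0],[0,0,0]]]';python3 - <<'E'
from h import *
cap("wrist","w12")
E
```

```text
time_s: 18.25
tcp_pos: [0.5567, 0.0448, 0.007]
ee_rot: [[0.984, -0.176, -0.0], [-0.176, -0.984, -0.0], [0.0, 0.0, -1.0]]
wrist_force: [-1.1, -0.2, -0.0]
gripper_width: 0.004
time_s: 18.55
tcp_pos: [0.5585, 0.0444, 0.007]
ee_rot: [[0.984, -0.176, -0.0], [-0.176, -0.984, -0.0], [-0.0, 0.0, -1.0]]
wrist_force: [-0.7, 0.1, -0.5]
gripper_width: 0.008
time_s: 18.85
tcp_pos: [0.5594, 0.0442, 0.007]
ee_rot: [[0.984, -0.176, -0.0], [-0.176, -0.984, -0.0], [-0.0, 0.0, -1.0]]
wrist_force: [-0.4, -0.8, -0.4]
gripper_width: 0.008
```

View pics/w12.png

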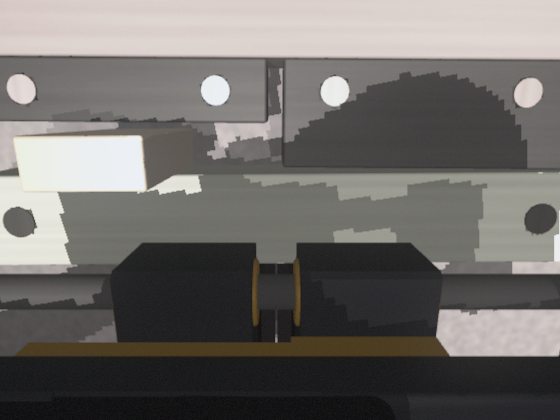

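Bar is moving with the tool at about 1 N; the gap at the deep stop is down to about 2 mm. Going on in 1 mm steps.

```bash
for i in 1; do :; done; python3 -m crank '[[1,[0.01,0,0],[0,0,0]],[1,[0,0,0],[0,0,0]],[1,[0,0,0],[0,0,0]]]';python3 -m crank '[[1,[0.01,0,0],[0,0,0]],[1,[0,0,0],[0,0,0]],[1,[0,0,0],[0,0,0]]]';python3 - <<'E'
from h import *
cap("wrist","w13")
E
```

```text
time_s: 19.2
tcp_pos: [0.5605, 0.0441, 0.007]
ee_rot: [[0.984, -0.176, -0.0], [-0.176, -0.984, 0.0], [-0.0, 0.0, -1.0]]
wrist_force: [-1.2, -0.0, -1.4]
gripper_width: 0.006
time_s: 19.5
tcp_pos: [0.5615, 0.044, 0.007]
ee_rot: [[0.984, -0.176, 0.0], [-0.176, -0.984, 0.0], [0.0, -0.0, -1.0]]
wrist_force: [-1.0, 1.5, -0.1]
gripper_width: 0.005
```

View pics/w13.png

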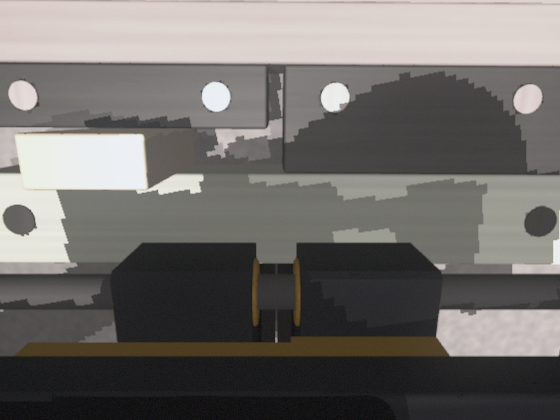

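```bash
python3 -m crank '[[1,[0.005,0,0],[0,0,0]],[1,[0,0,0],[0,0,0]],[1,[0,0,0],[0,0,0]]]';python3 -m crank '[[1,[0.005,0,0],[0,0,0]],[1,[0,0,0],[0,0,0]],[1,[0,0,0],[0,0,0]]]';python3 -m crank '[[1,[0.005,0,0],[0,0,0]],[1,[0,0,0],[0,0,0]],[1,[0,0,0],[0,0,0]]]'
```

```text
time_s: 19.85
tcp_pos: [0.5618, 0.0439, 0.007]
ee_rot: [[0.984, -0.176, -0.0], [-0.176, -0.984, -0.0], [-0.0, 0.0, -1.0]]
wrist_force: [-3.0, 2.1, 0.1]
gripper_width: 0.006
time_s: 20.15
tcp_pos: [0.5618, 0.0438, 0.007]
ee_rot: [[0.984, -0.176, -0.001], [-0.176, -0.984, -0.0], [-0.001, 0.0, -1.0]]
wrist_force: [-4.9, 3.4, 1.0]
gripper_width: 0.005
time_s: 20.45
tcp_pos: [0.5618, 0.0436, 0.0068]
ee_rot: [[0.984, -0.176, -0.002], [-0.176, -0.984, -0.0], [-0.002, 0.001, -1.0]]
wrist_force: [-4.7, 3.4, 1.3]
gripper_width: 0.007
```

```bash
python3 - <<'E'
from h import *
w=cap("wrist","w14");s=cap("side","s14");c=cap("scene","c14")
crop(w,0,40,560,270,1.4,"w14c") if 0 else cv2.imwrite("pics/w14c.png",np.vstack([cv2.resize(w["img"][100:200,0:266],None,fx=3,fy=3,interpolation=cv2.INTER_CUBIC),cv2.resize(w["img"][100:200,284:550],None,fx=3,fy=3,interpolation=cv2.INTER_CUBIC)]))
crop(s,240,120,370,260,4,"s14c");crop(c,220,170,350,310,4,"c14c")
print([r.sense()[k].round(2) for k in("wrist_force","moment")])
E
```

```text
[array([-5.58,  2.37,  1.64]), array([ 0.72,  1.6 , -0.02])]
```

View pics/w14c.png

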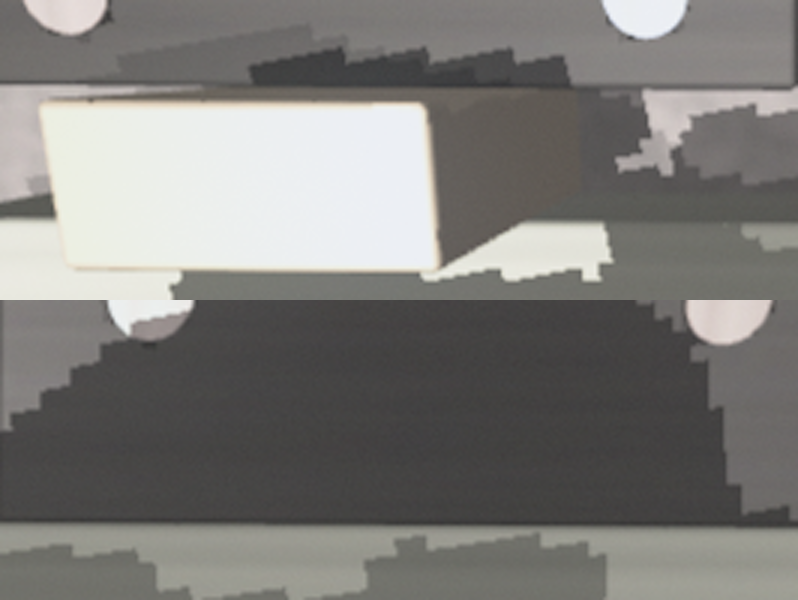

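View pics/c14c.png

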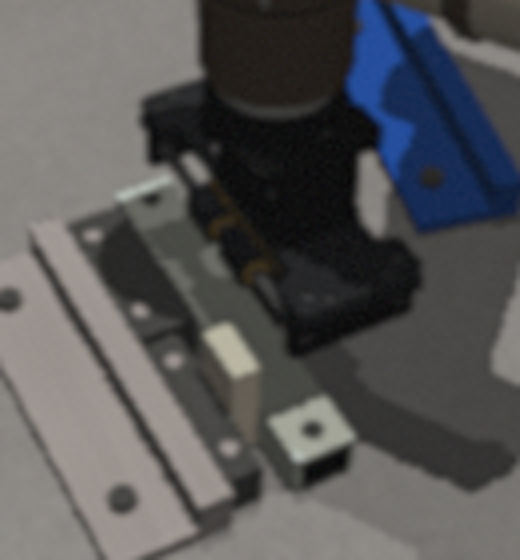

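View pics/s14c.png

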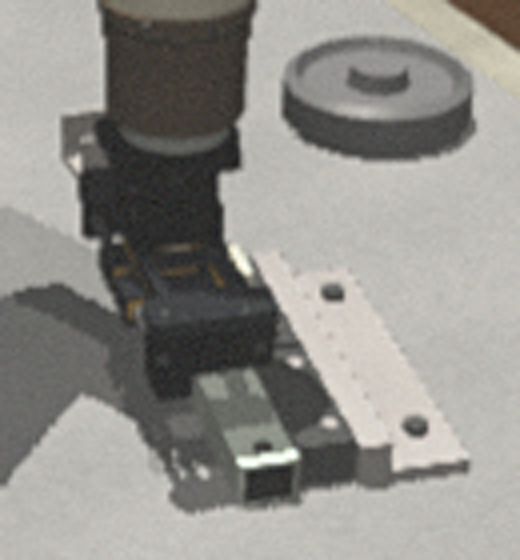

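```bash
python3 -m crank '[[1,[0.01,-0.005,0],[0,0,0]],[1,[0,0,0],[0,0,0]],[1,[0,0,0],[0,0,0]],[1,[0,0,0],[0,0,0]]]'; python3 - <<'E'
from h import *
E
python3 -m crank '[[1,[0.005,0,0],[0,0,0]],[1,[0,0,0],[0,0,0]],[1,[0,0,0],[0,0,0]],[1,[0,0,0],[0,0,0]]]'
```

```text
time_s: 21.0
tcp_pos: [0.5617, 0.0435, 0.0067]
ee_rot: [[0.984, -0.176, -0.005], [-0.176, -0.984, -0.001], [-0.005, 0.002, -1.0]]
wrist_force: [-7.3, 2.0, 2.9]
gripper_width: 0.005
time_s: 21.4
tcp_pos: [0.5617, 0.0434, 0.0065]
ee_rot: [[0.984, -0.177, -0.006], [-0.177, -0.984, -0.001], [-0.006, 0.002, -1.0]]
wrist_force: [-7.5, 2.8, 4.4]
gripper_width: 0.004
```

```bash
python3 -m crank '[[1,[0.01,-0.005,-0.01],[0,0,0]],[1,[0,0,0],[0,0,0]],[1,[0,0,0],[0,0,0]],[1,[0,0,0],[0,0,0]]]'; python3 -m crank '[[1,[0.01,0,-0.005],[0,0,0]],[1,[0,0,0],[0,0,0]],[1,[0,0,0],[0,0,0]],[1,[0,0,0],[0,0,0]]]'
```

```text
time_s: 21.8
tcp_pos: [0.5617, 0.0434, 0.0066]
ee_rot: [[0.984, -0.177, -0.008], [-0.177, -0.984, -0.002], [-0.008, 0.003, -1.0]]
wrist_force: [-9.2, 3.0, -0.4]
gripper_width: 0.008
time_s: 22.2
tcp_pos: [0.5617, 0.0434, 0.0067]
ee_rot: [[0.984, -0.177, -0.01], [-0.177, -0.984, -0.002], [-0.01, 0.004, -1.0]]
wrist_force: [-9.4, 4.2, -1.6]
gripper_width: 0.003
```

```bash
python3 -m crank '[[1,[0.01,-0.008,0],[0,0,0]],[1,[0.01,0,0],[0,0,0]],[1,[0,0,0],[0,0,0]],[1,[0,0,0],[0,0,0]],[1,[0,0,0],[0,0,0]]]'; python3 -m crank '[[1,[0.005,-0.005,0],[0,0,0]],[1,[0,0,0],[0,0,0]],[1,[0,0,0],[0,0,0]],[1,[0,0,0],[0,0,0]]]'; python3 - <<'E'
from h import *
w=cap("wrist","w15"); f=[]
for i in range(5):
    r.capture("side"); f.append(r.sense()["wrist_force"])
f=np.mean(f,0);print(f,"N",-f[0]*.984+f[1]*.176,"T",f[0]*.176+f[1]*.984,r.sense()["time_s"])
E
```

```text
time_s: 22.7
tcp_pos: [0.5617, 0.0434, 0.0066]
ee_rot: [[0.984, -0.178, -0.015], [-0.178, -0.984, -0.003], [-0.014, 0.005, -1.0]]
wrist_force: [-15.1, 5.0, 3.7]
gripper_width: 0.008
time_s: 23.1
tcp_pos: [0.5616, 0.0434, 0.0066]
ee_rot: [[0.984, -0.178, -0.016], [-0.178, -0.984, -0.003], [-0.015, 0.006, -1.0]]
wrist_force: [-15.7, 3.2, 4.7]
gripper_width: 0.006
[-15.14736411   4.17339164   4.81144163] N 15.639523216722083 T 1.440681289909707 23.4
```

```bash
python3 - <<'E'
from h import *
w=load("w15");s=cap("side","s15");c=cap("scene","c15")
cv2.imwrite("pics/w15c.png",np.vstack([cv2.resize(w["img"][100:200,0:266],None,fx=3,fy=3,interpolation=cv2.INTER_CUBIC),cv2.resize(w["img"][100:200,284:550],None,fx=3,fy=3,interpolation=cv2.INTER_CUBIC)]))
x=np.array([.9845,-.1754]);y=np.array([.1754,.9845]);O=np.array([.6447,.0293])
def fr(u,v,z=.03): q=plane(w,u,v,z)[:2]-O; return (q@x*1e3).round(1),(q@y*1e3).round(1)
g=cv2.cvtColor(w["img"],cv2.COLOR_BGR2GRAY).astype(int)
for u in(8,170,300,400,450,530):
    print(u,g[120:190:1,u].tolist())
E
```

```text
8 [112, 113, 112, 112, 105, 97, 97, 94, 84, 124, 168, 185, 186, 187, 189, 189, 189, 188, 188, 189, 187, 186, 185, 186, 189, 190, 194, 193, 194, 195, 195, 190, 189, 187, 189, 188, 189, 189, 190, 176, 162, 162, 161, 161, 162, 147, 113, 89, 92, 92, 90, 91, 92, 94, 147, 193, 220, 229, 230, 231, 232, 231, 231, 230, 230, 229, 228, 229, 230, 231]
170 [108, 100, 82, 61, 60, 61, 60, 60, 59, 54, 83, 99, 95, 93, 91, 90, 90, 90, 91, 92, 91, 91, 90, 91, 90, 91, 90, 92, 93, 91, 90, 93, 93, 91, 93, 93, 90, 93, 94, 92, 90, 93, 92, 92, 93, 93, 93, 91, 91, 93, 93, 94, 91, 92, 94, 91, 119, 183, 222, 229, 228, 227, 226, 227, 226, 226, 226, 227, 228, 187]
300 [72, 74, 72, 74, 72, 71, 72, 74, 72, 74, 72, 73, 72, 73, 72, 71, 71, 71, 72, 72, 72, 71, 72, 71, 71, 69, 71, 67, 71, 69, 70, 68, 70, 70, 70, 71, 70, 71, 72, 72, 71, 71, 70, 71, 73, 71, 71, 70, 71, 70, 72, 71, 70, 64, 65, 105, 135, 143, 150, 152, 152, 152, 131, 110, 109, 110, 110, 109, 110, 112]
400 [67, 65, 66, 66, 67, 67, 67, 67, 68, 68, 67, 68, 66, 68, 67, 66, 66, 68, 68, 67, 67, 67, 68, 66, 68, 66, 66, 66, 66, 66, 66, 67, 68, 66, 68, 68, 68, 70, 69, 68, 66, 67, 67, 68, 67, 67, 69, 68, 67, 67, 67, 70, 68, 66, 61, 94, 127, 144, 151, 152, 153, 154, 153, 151, 149, 149, 148, 146, 148, 150]
450 [65, 66, 64, 66, 66, 66, 66, 66, 67, 67, 67, 66, 66, 65, 64, 65, 65, 66, 66, 67, 66, 66, 65, 64, 66, 66, 66, 66, 67, 66, 67, 65, 65, 66, 64, 68, 68, 68, 70, 68, 68, 65, 66, 66, 67, 67, 67, 70, 65, 65, 66, 65, 67, 63, 57, 89, 125, 144, 151, 155, 136, 111, 112, 110, 107, 109, 109, 108, 108, 109]
530 [106, 106, 107, 108, 108, 109, 110, 109, 110, 109, 108, 108, 106, 108, 107, 105, 106, 107, 107, 107, 110, 107, 106, 106, 108, 107, 107, 107, 107, 107, 106, 108, 108, 107, 107, 108, 108, 107, 108, 111, 108, 109, 106, 107, 108, 108, 88, 65, 65, 65, 63, 65, 67, 65, 62, 75, 117, 140, 150, 156, 156, 155, 155, 153, 151, 151, 149, 149, 149, 149]
```

View pics/w15c.png

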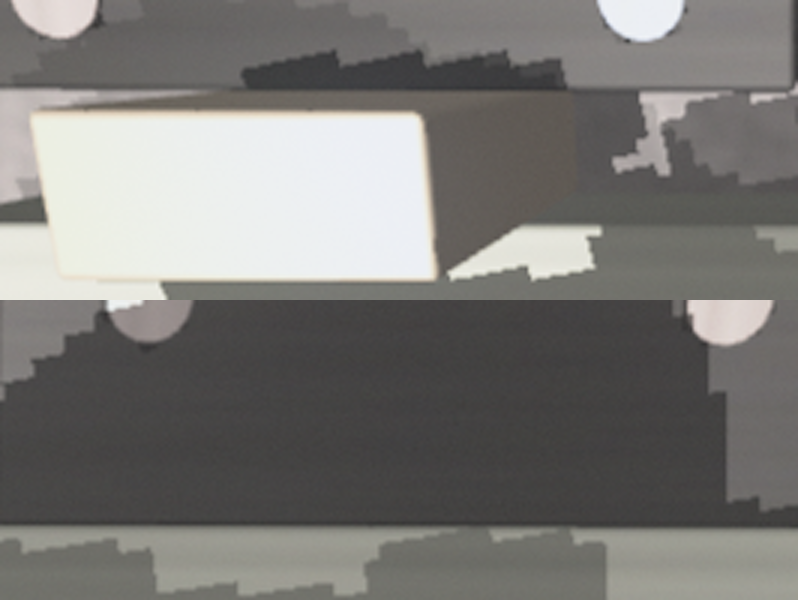

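View pics/c15.png

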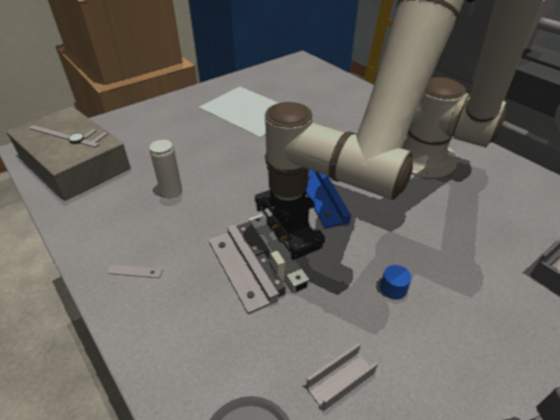

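```bash
python3 - <<'E'
from h import *
print(r.sense()["wrist_force"],r.sense()["tcp_pos"]); print(r.finish_job())
E
```

```text
[-14.25805816   3.29253826   3.98624397] [0.56164592 0.04337531 0.00665137]
the job is handed in; nothing more can be done
None
```

The job is done and handed in at about 23.5 s of the 67 s allowed, with the bar still held pressed against the spacer and the deep stop.

- **Spacer:** I gripped it across its 16 mm and closed the jaws only about 0.4 to 0.6 mm past contact. I then set it upright on the bench, about 55 mm along the fence, near the middle of the shallow stop. Bench contact showed as a rise in wrist force to about 5 N before I opened the jaws.
- **Bar:** I pushed it with the shut fingers, in line with the fence origin, until it stopped. The last averaged push was about 15.6 N normal to the fence, with 1.4 N sideways and about 4.8 N vertical; the final single reading was about 14.6 N.
- **Last checks:** The wrist picture shows the bar's back edge straight, parallel to the stops and with no gap at the deep stop. It also shows the spacer filling the other gap. The cap, can, channel and blue look-alike were not touched and look unmoved.

**Disagreements and unknowns:**
- The grip force cannot be read. It was limited only by the partial closing, and the spacer slipped by no more than about 1 mm during the lift.
- Two fits of the fence's angle differed by about 0.3°, which was well inside the clearance.
- One bar-corner check between the scene and wrist cameras missed by 17 mm because I picked the wrong corner. The other corner check gave a bar height of 29.8 mm, as expected.

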